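# Clamp a jar with the knob under the holder

### The job

Stand the white jar upright on the raised plate of the bench clamp, between the sliding jaw and the V block. Then close the jaw with the three-arm knob on the underside of the plate until the jar is pushed home into the V and held firmly, hand-tight: do not squeeze the thin jar hard, do not push on the jaw itself, and leave the other things where they are.

Things in the scene. Friction and masses are not known exactly. Their poses are not given: they have to be found in the camera images.
- jar_centre (a point): Centre (half-way up) of the loose white lidded jar: upright round, 64 mm in diameter, 66 mm tall, thin-walled, about 0.2 kg; it starts standing on the desk to the right of the clamp.
- clamp: Bench clamp fixed to the desk: aluminium plate 130 mm deep (x), 220 wide (y), 8 thick, top 52 and underside 44 mm above the desk, on two dark side walls (y = +-104 mm), open at front and back. Origin on the desk under the plate's centre; x points from its front edge (x = -65 mm) to the back, y to its left. On top at the left a fixed dark V block, 36 mm high, opening to the right; at the right a jaw.
- seat (a point): Point on the plate's top under the jar's axis when the jar is fully home in the V block: clamp x +20, y +35, z +52 mm, axes as the clamp's. Put down about 11 mm short of it on the jaw's side (-y), the jar touches neither V nor jaw. The front 50 mm of the plate are bare but for a 3 mm high bolt head over the knob.
- knob (a joint): Angle of the knob under the plate, rad, 0 (jaw fully back) to 3.0 (starts at 0.5 to 1.2). It grows as the knob turns counter-clockwise seen from above, which closes the jaw by 25 mm per rad; then the arms in front of the plate travel to the right (-y). The knob turns stiffly (0.3 N m) and stays where it is left.
- knob_axis (a point): Centre of the knob, on its upright axis at clamp x -57 mm, y 0 (8 mm behind the front edge), 28 mm above the desk, axes turning with the knob. Three level round black arms, 14 mm thick, 120 degrees apart, reach from here to a radius of 90 mm, 16 mm under the plate's underside; at angle 0 one points straight forward (clamp -x).
- knob_arm (a point): Point on one arm's centre line (the one that points forward at angle 0), 78 mm from the knob's axis. Arms that stand out in front of the plate's edge can be pushed sideways there with finger tips from above. Running takes 2 to 4 N there. Once the jar is home each 1 N more adds about 3 N of squeeze: 3 to 4 N above running is hand-tight, over 6 N above it may harm the jar.
- jaw: Sliding jaw, dark block 50 mm long (x), 22 thick (y), 34 high, on the plate; moved only by the knob, to the left (+y). Origin on the plate's top under the middle of its left face (clamp x +20, y -60 mm at knob angle 0). Its springy pad (44 by 28 mm, yields 1 mm per 8 N) is screwed out by an amount that is not measured, its front 4 to 16 mm before the face: where the jar gets tight must be felt.
- carton: Bystander: brown carton, 102x140x71 mm, on the desk at the back right; origin under its centre.
- tape: Bystander: roll of clear tape lying flat, 94 mm across, 24 mm high, at the back right; origin under its centre.
- driver: Bystander: red-handled screwdriver, 202 mm long, lying on the desk left of the clamp; origin under its middle.
- slim_box: Bystander: slim box, 52x140x23 mm, lying on the desk behind the clamp; origin under its centre.
Things that resemble listed ones, but are neither listed nor needed, are in the scene too. What is shaped like the part that bears jar_centre but green or pink is not meant.

How it is judged:
On the way, in this order (a step that is already met when the one before it is completed fails the run):
1. the jar stands on the plate between jaw and V block, let go, not yet squeezed (horizontal distance between jar_centre and seat below 0.05 m and z of jar_centre in the frame of seat between 0.029 and 0.037 m and angle between jar_centre's own z axis and vertical below 0.1 rad and contact force between the fingers and jar below 0.1 N and contact force between jaw and jar below 2 N), for 0.2 s.
2. the jaw, driven by the knob, squeezes the jar into the V block (contact force between jaw and jar above 5 N and contact force between clamp and jar above 4 N and horizontal distance between jar_centre and seat below 0.006 m), for 0.1 s.
At the end, for the whole second after the job is handed in: The jar stands upright (within 0.08 rad) on the plate, its axis within 6 mm of the seat in the V block, held by the jaw with more than 5 N, jar and knob at rest (contact force between jaw and jar above 5 N and horizontal distance between jar_centre and seat below 0.006 m and angle between jar_centre's own z axis and vertical below 0.08 rad and z of jar_centre in the frame of seat between 0.029 and 0.037 m and velocity of joint knob between -0.05 and 0.05 rad/s and linear speed of jar below 0.02 m/s); the robot touches nothing.
It fails at once if the jar is squeezed with more than 25 N by the jaw (contact force between jaw and jar above 25 N).
It fails at once if the robot pushes on the jaw itself (more than 3 N) (contact force between any of the arm, the fingers and jaw above 3 N).
It fails at once if a bystander (carton, tape roll, screwdriver, slim box) is moved more than 20 mm (distance of any of carton, tape, driver, slim_box from where it was at the start of the episode above 0.02 m).
It also fails if it takes over 72 s, if anything falls off the work surface, if the arm or the gripper's body presses on something with over 40 N, if the wrist force passes 120 N, or if a joint passes its speed limit or range.

### The arm

A 6-joint arm with a two-finger parallel gripper is mounted at the origin on a cart in front of the work surface, level with it; the furniture and walls round the work are solid. World frame = base frame: x ahead of the robot, y to its left, z up, the work surface at z = 0. Lengths are in m, angles in rad, forces in N, time in s.
With the tool pointing down it reaches from about 0.3 to 0.875 m from the base axis. Payload 6.4 kg.
Tool frame: the origin (TCP) lies midway between the tips of the shut fingers; the grasp point (between the pads) lies 19 mm behind it; z points along the fingers, y is the line along which they close (so a half turn about z gives the same grasp; the last joint's range is limited). The gripper opens to 85 mm and grips with 20 to 120 N. Pads are 22 mm wide; open, the fingers measure 114 mm over their backs; the gripper's body (76 mm by 85 mm) begins 54 mm behind the grasp point. The pads swing forward as they close: fully open they stand 13 mm farther back than shut.
Start: joints at [-1.468, 0.181, 1.607, -0, 1.354, -0.206], TCP at [0.175, -0.548, 0.231] pointing down, gripper open.
Joint ranges: [-2.99, 2.99], [-0.89, 2.07], [0.3, 2.58], [-1.14, 4.28], [0, 2.63], [-3.12, 3.12]. Speed limits (rad/s): [2.57, 2.57, 3.01, 3.14, 3.14, 3.14].

### API

Orientations are given as a unit quaternion [w, x, y, z].
In Python, from bench import sensors, vision, ctrl gives the robot as it stands.
- The arm moves only by the tool carry_out, never from a script. Its argument "deltas" is text: rows parted by semicolons, each of 7 numbers parted by spaces: the shift along the tool's x, y, z in mm, then the turn, a rotation vector about the tool's x, y, z in rad, then the closure, from 0 (fully open) to 1 (shut). In form: tx ty tz ax ay az claw; .... A call has 1 to 12 rows; each row is the pose to reach, as a shift and turn from the pose commanded when the call began, along the tool's axes at that moment; what a row does not reach only later rows make up. A row lasts 1/8 s, in which the tool goes at most 62.5 mm and 10.7 degrees, less where a joint would pass 70% of its speed; a pose out of reach is approached as far as the arm can. A call with a gripper value outside its range is refused whole. The fingers move at their own pace and stop on an object; the grip force is fixed at half the most. Time passes only in rows, so rows that repeat a pose let the fingers close. It gives the time, the measured TCP pose, the force, the opening and the grip force at its end, in the units of the state.
- sensors.get_obs(): the state, without advancing time (a new reading comes with each control period).
- vision.camera(name): name is "side" or "top"; returns the picture (384x512x3 uint8, blue, green, red); there is no depth.
- vision.camera_model(name): a dict with "K" (3x3 intrinsics, pixels), "k1" (the pictures are not rectified: a ray, as slopes to the right and down, at radius r is drawn at 1 + k1 r^2 times it, then the intrinsics apply), "extrinsics" (4x4, takes a point from world to camera coordinates). Camera axes: x right, y down, z forward; pixel columns grow to the right and rows downward; lengths in m; the calibration is good to about 2 mm. A picture is of the moment at which its call begins. camera_model takes no time and is no camera call.
- ctrl.hand_in(): hands the job in; it is judged then, once.
The state is a dict: "time_s": time; "q": joint angles; "dq": joint speeds; "joint_efforts": joint torques, N m; "eef_pos": TCP position; "eef_rot": TCP orientation; "wrist_force": force on the tool from outside, world axes, zero at the start; "torque": the same for the moment, N m; "opening": opening from 0.0 (shut) to 1.0 (fully open); "grasp_force": force on a finger pad.
Only numpy, scipy, OpenCV 4.12 (cv2) and the standard library are available. Lean on these libraries where they do the work, as an engineer would, in place of code of your own. Each camera call takes 0.05 s, during which the arm holds its last target. There are 200 camera calls.

## Working session

There is one attempt and no reset: what is moved stays moved. The work goes in short steps, Python scripts to look and compute and a tool call to move; the robot and the scene stay as the last step left them, time stands still between calls to the robot, and variables do not carry over. Pictures are saved under pics/ and viewed, at most 10 in all, crops included, and the job is handed in when it is done.

Besides the shell and the picture viewer there is one more tool, called after "Emit:" as name(argument=value, ...) on one line, values as JSON. carry_out: Moves the arm, as the interface text tells. Its arguments: {"type":"object","properties":{"deltas":{"type":"string"}},"required":["deltas"]}

```bash
mkdir -p pics; cat > h.py <<'E'
import numpy as np, cv2
from bench import sensors, vision, ctrl
from scipy.spatial.transform import Rotation as R
def ray(n,u,v):
    m=vision.camera_model(n);K=np.array(m["K"]);E=np.array(m["extrinsics"])
    d=np.array([(u-K[0,2])/K[0,0],(v-K[1,2])/K[1,1]]);s=d.copy()
    for _ in range(20): s=d/(1+m["k1"]*(s@s))
    D=E[:3,:3].T@np.array([s[0],s[1],1]);C=-E[:3,:3].T@E[:3,3]
    return C,D
def onz(n,u,v,z):
    C,D=ray(n,u,v);return C+D*(z-C[2])/D[2]
def proj(n,p):
    m=vision.camera_model(n);K=np.array(m["K"]);E=np.array(m["extrinsics"])
    c=E[:3,:3]@np.array(p)+E[:3,3];s=c[:2]/c[2];s=s*(1+m["k1"]*(s@s))
    return K[0,0]*s[0]+K[0,2],K[1,1]*s[1]+K[1,2]
def tool(p):
    o=sensors.get_obs();w,x,y,z=o["eef_rot"]
    return R.from_quat([x,y,z,w]).inv().apply(np.array(p)-o["eef_pos"])*1000
E
python3 - <<'E'
from h import *
for n in("top","side"):
    cv2.imwrite(f"pics/{n}0.png",vision.camera(n))
    print(n,ray(n,256,192))
o=sensors.get_obs();print(o)
E
```

```text
top (array([0.38383576, 0.09184778, 0.93926414]), array([ 0.1887191 ,  0.02073618, -0.98188151]))
side (array([0.6217899 , 1.04931871, 0.78093859]), array([-0.05923145, -0.78422159, -0.61771906]))
{'time_s': 0.1, 'q': array([-1.46829199e+00,  1.81480222e-01,  1.60789562e+00, -1.34600108e-05,
        1.35383287e+00, -2.06264965e-01]), 'dq': array([-0.0003645 ,  0.00063531, -0.00136391, -0.00272148, -0.00074719,
        0.00016946]), 'joint_efforts': array([ 1.42535205e-04, -4.45877695e+01, -3.52238917e+01, -3.27225462e-04,
        4.04027727e-03,  5.47338047e-06]), 'eef_pos': array([ 0.17471395, -0.5472867 ,  0.23047267]), 'eef_rot': array([-8.07279816e-04,  9.88105795e-01,  1.53773485e-01,  3.53396418e-05]), 'wrist_force': array([-0.29949353,  0.36835228, -0.06297014]), 'torque': array([-0.01888658, -0.01810081,  0.00466024]), 'grasp_force': 0.0, 'opening': 1.001942759466292}
```

View pics/top0.png

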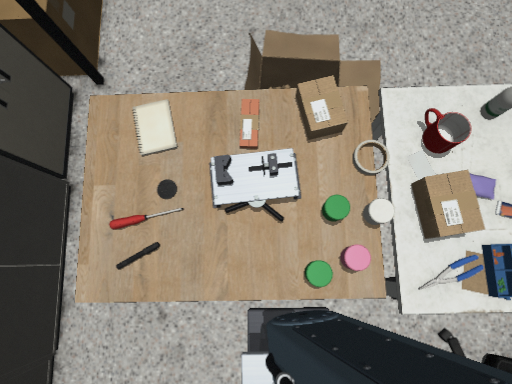

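View pics/side0.png

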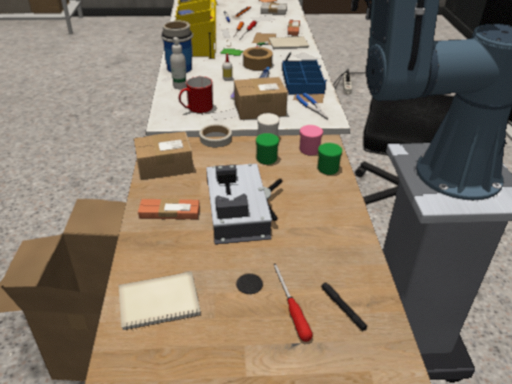

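The top view shows the plate at about (255,178), two knob arms in front of it with tips at about (228,211) and (281,218), the white jar at (380,211), the tape at (371,157) and a green jar at (337,208). In the side view the jar is at (268,124).

```bash
python3 - <<'E'
from h import *
im=cv2.imread("pics/top0.png");g=cv2.cvtColor(im,cv2.COLOR_BGR2HSV)
def comp(mask,x0,y0,x1,y1):
    m=np.zeros_like(mask);m[y0:y1,x0:x1]=mask[y0:y1,x0:x1]
    c=max(cv2.findContours(m,cv2.RETR_EXTERNAL,cv2.CHAIN_APPROX_NONE)[0],key=cv2.contourArea);return c
w=((g[...,1]<45)&(g[...,2]>140)).astype(np.uint8)
c=comp(w,362,192,396,232);(u,v),r=cv2.minEnclosingCircle(c)
print("jar px",u,v,r,cv2.boundingRect(c),"world",onz("top",u,v,.066),onz("top",u,v,.033))
p=comp(w,200,140,305,215)
pw=np.array([onz("top",*q[0],.052)[:2] for q in p],np.float32)
rc=cv2.minAreaRect(pw);print("plate",rc);print(cv2.boxPoints(rc))
gr=((g[...,0]>35)&(g[...,0]<90)&(g[...,1]>100)).astype(np.uint8)
c=comp(gr,320,190,355,225);(u,v),r=cv2.minEnclosingCircle(c);print("green",onz("top",u,v,.066),r)
k=(g[...,2]<60).astype(np.uint8)
for b in((218,196,255,222),(258,196,292,226)):
    c=comp(k,*b);q=np.array([onz("top",*a[0],.028)[:2] for a in c],np.float32)
    print("arm",cv2.minAreaRect(q),cv2.boxPoints(cv2.minAreaRect(q)).round(4).tolist())
big=cv2.resize(im[135:230,195:315],None,fx=6,fy=6,interpolation=cv2.INTER_CUBIC)
cv2.imwrite("pics/crop.png",big)
E
```

```text
jar px 386.0 211.5 21.476831436157227 (369, 192, 27, 40) world [ 0.49349978 -0.21196211  0.066     ] [ 0.4976439  -0.22344286  0.033     ]
plate ((0.5896835923194885, 0.11497721076011658), (0.14612308144569397, 0.22489666938781738), 4.78919792175293)
[[ 0.5074888   0.22093304]
 [ 0.52626544 -0.00317843]
 [ 0.6718784   0.00902139]
 [ 0.65310174  0.23313285]]
green [ 0.50566912 -0.08774448  0.066     ] 13.865751266479492
arm ((0.5220690369606018, 0.16418328881263733), (0.014419034123420715, 0.06232583522796631), 19.81024742126465) [[0.5047000050544739, 0.19110000133514404], [0.5257999897003174, 0.1324000060558319], [0.5393999814987183, 0.13729999959468842], [0.5182999968528748, 0.19589999318122864]]
arm ((0.5042739510536194, 0.06838826835155487), (0.06368160992860794, 0.013237789273262024), 48.304527282714844) [[0.4781999886035919, 0.04899999871850014], [0.4880000054836273, 0.04019999876618385], [0.5303999781608582, 0.08780000358819962], [0.5205000042915344, 0.0966000035405159]]
```

View pics/crop.png

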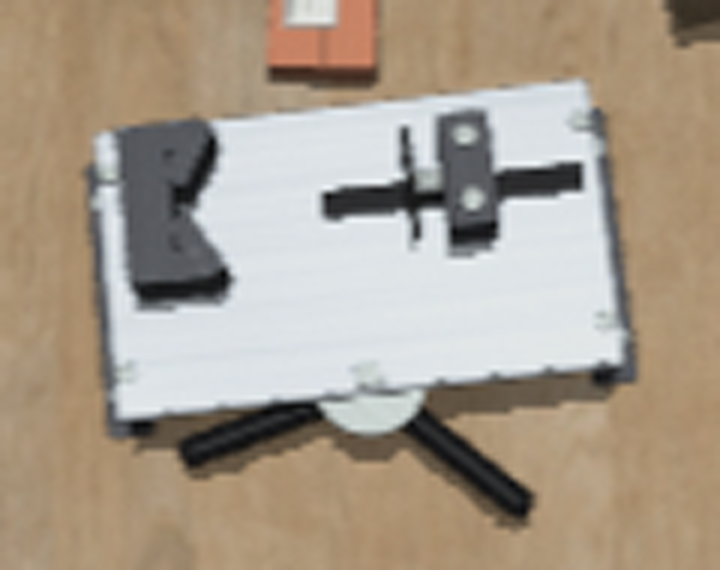

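The crop shows the plate's corners (crop px) at front-left (113,418), front-right (617,367), back-left (95,130) and back-right (587,82). The jaw is at the right and the V block at the left. Two arms are in front, with tips at about (185,455) and (525,505).

```bash
cat >> h.py <<'E'
E
python3 - <<'E'
from h import *
im=cv2.imread("pics/top0.png");g=cv2.cvtColor(im,cv2.COLOR_BGR2HSV)
q=[onz("top",195+a/6,135+b/6,.052)[:2] for a,b in((113,418),(617,367),(95,130),(587,82))]
fl,fr,bl,br=q;print(np.round(q,4))
c=np.mean(q,0);y=(fl-fr)+(bl-br);th=np.arctan2(-y[0],y[1]);x2=(bl-fl)+(br-fr);th2=np.arctan2(x2[1],x2[0])
print("centre",c,"yaw",th,th2,"sizes",np.linalg.norm(fl-fr),np.linalg.norm(bl-br),np.linalg.norm(bl-fl),np.linalg.norm(br-fr))
w=((g[...,1]<45)&(g[...,2]>140)).astype(np.uint8)
n,l,s,ce=cv2.connectedComponentsWithStats(w[190:235,360:394])
print(s,ce)
ys=(th+th2)/2
Rm=np.array([[np.cos(th),-np.sin(th)],[np.sin(th),np.cos(th)]])
for nm,p in dict(seat=(.02,.035),place=(.02,.024),knob=(-.057,0),jaw0=(.02,-.06)).items(): print(nm,c+Rm@p)
# knob by arms
k=c+Rm@(-.057,0)
for ar in((0.5115,.1935),(.4831,.0446)):
    d=Rm.T@(np.array(ar)-k);print("arm r",np.hypot(*d),"ang from -x (ccw)",np.arctan2(-d[1],-d[0]))
a1=np.array([.5220,.1642]),np.array([.5115-.5326,.1935-.13485]);a2=np.array([.5043,.0684]),np.array([.4831-.52545,.0446-.0922])
t=np.linalg.solve(np.c_[a1[1],-a2[1]],a2[0]-a1[0]);print("axis by arms",a1[0]+t[0]*a1[1])
for a in(a1[1],a2[1]): d=Rm.T@a;print(np.arctan2(-d[1],-d[0]))
# jar in the side view
im=cv2.imread("pics/side0.png");g=cv2.cvtColor(im,cv2.COLOR_BGR2HSV)
w=((g[...,1]<45)&(g[...,2]>140)).astype(np.uint8)
n,l,s,ce=cv2.connectedComponentsWithStats(w[108:140,250:288]);print(s,ce)
E
```

```text
[[0.5241 0.2201]
 [0.5405 0.0034]
 [0.653  0.2282]
 [0.6681 0.0108]]
centre [0.59642512 0.11561069] yaw 0.07275911761920664 0.06027931241296757 sizes 0.21739998552913206 0.21790196630931033 0.1291611134201708 0.12779774129327914
[[  0   0  34  45 762]
 [  9   0  25  45 768]] [[10.39895013 23.53674541]
 [22.55338542 20.47526042]]
seat [0.61382788 0.15197199]
place [0.61462752 0.14100109]
knob [0.53957593 0.11146708]
jaw0 [0.6207339  0.05722334]
arm r 0.08670442866815002 ang from -x (ccw) -1.313799721668982
arm r 0.08752563382755232 ang from -x (ccw) 0.7966865472512186
axis by arms [0.54144513 0.1101499 ]
-1.2982111973437211
0.7709386641460512
[[  0   0  38  32 793]
 [ 37   0   1   6   6]
 [  0   5  38  17 417]] [[17.84489281 16.85372005]
 [37.          2.5       ]
 [19.47961631 13.11270983]]
```

```bash
python3 - <<'E'
from h import *
im=cv2.imread("pics/top0.png")
a=cv2.resize(im[185:240,355:405],None,fx=8,fy=8,interpolation=cv2.INTER_CUBIC)
g=cv2.GaussianBlur(cv2.cvtColor(a,cv2.COLOR_BGR2GRAY),(9,9),2)
c=cv2.HoughCircles(g,cv2.HOUGH_GRADIENT,1.5,60,param1=80,param2=25,minRadius=75,maxRadius=130)
for u,v,r in c[0][:3]: print(u,v,r,onz("top",355+u/8,185+v/8,.066),r/8)
u,v,r=c[0][0];cv2.circle(a,(int(u),int(v)),int(r),(0,0,255),1)
b=cv2.imread("pics/side0.png")[100:150,240:300];b=cv2.resize(b,None,fx=6,fy=6,interpolation=cv2.INTER_CUBIC)
o=np.zeros((440,780,3),np.uint8);o[:440,:400]=a;o[:300,410:770]=b;cv2.imwrite("pics/jar.png",o)
E
```

```text
215.25 198.75 104.1 [ 0.49790433 -0.20225904  0.066     ] 13.0125
```

View pics/jar.png

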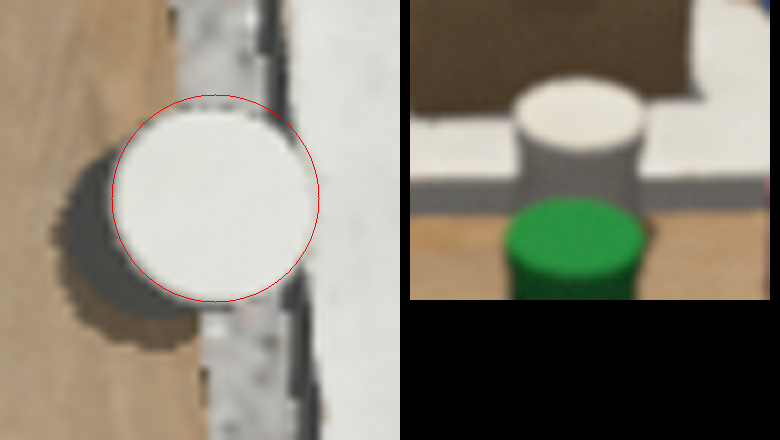

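The lid's centre in the crop is (211,204), so (381.4,210.5) in the top image. In the side image the lid centre is (268.3,119.2).

```bash
python3 - <<'E'
from h import *
print(onz("top",381.4,210.5,.066),onz("side",268.3,119.2,.066))
for p in((.495,-.201,.15),(.495,-.201,.03)): print(tool(p))
print("tape",onz("top",371,157,.02))
print(onz("side",228,178,.086))
E
```

```text
[ 0.49629171 -0.2008665   0.066     ] [ 0.49766156 -0.1930482   0.066     ]
[ 410.34598056 -232.45054517   80.97162965]
[ 410.30780676 -232.26040671  200.97147294]
tape [ 0.64828437 -0.20144199  0.02      ]
[0.61734157 0.11179691 0.086     ]
```

Emit:
carry_out(deltas="45 -25 0 0 0 -0.15 0;90 -50 10 0 0 -0.3 0;135 -75 20 0 0 -0.45 0;180 -105 30 0 0 -0.6 0;225 -130 40 0 0 -0.75 0;270 -155 50 0 0 -0.9 0;315 -180 60 0 0 -1.05 0;360 -205 75 0 0 -1.2 0;413 -235 85 0 0 -1.33 0;413 -235 101 0 0 -1.33 0;413 -235 101 0 0 -1.33 0")

```text
time_s: 1.48
eef_pos: [0.4954, -0.1976, 0.1285]
eef_rot: [-0.002, 0.683, 0.731, -0.001]
wrist_force: [-0.9, -0.4, -0.4]
opening: 1.001
grasp_force: 0.0
```

```bash
python3 - <<'E'
from h import *
im=vision.camera("side");o=sensors.get_obs();print(o["eef_pos"],o["eef_rot"],o["q"],o["wrist_force"])
top=vision.camera("top")
a=cv2.resize(im[60:160,210:330],None,fx=3.3,fy=3.3,interpolation=cv2.INTER_CUBIC)
b=cv2.resize(top[160:260,310:430],None,fx=3.3,fy=3.3,interpolation=cv2.INTER_CUBIC)
cv2.imwrite("pics/above.png",np.hstack([a,b]))
print(tool((.497,-.198,.03)))
E
```

```text
[ 0.49568644 -0.19864195  0.12943554] [-1.09235015e-03  6.83084473e-01  7.30338452e-01 -3.93837048e-04] [-6.03292121e-01  2.08414891e-01  1.79605742e+00 -5.01269238e-04
  1.13939767e+00 -6.69921706e-01] [ 0.07978222 -0.47997215  0.91187758]
[  1.25461953   1.16879464 100.15262286]
```

View pics/above.png

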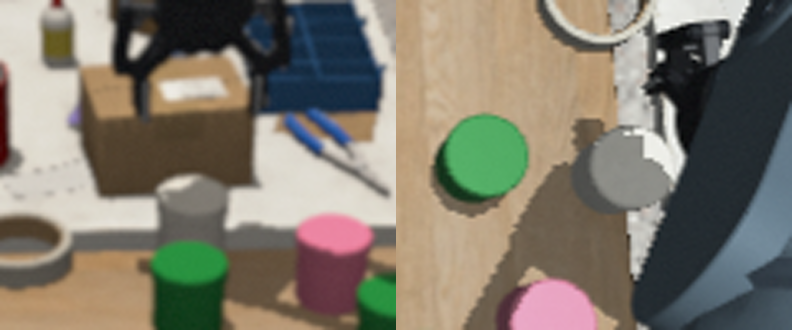

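The jar stands midway under the fingers in the side view (jar crop x 190, fingers 142 and 256), so I'll descend and grip.

Emit:
carry_out(deltas="1 1 40 0 0 0 0;1 1 80 0 0 0 0;1 1 107 0 0 0 0;1 1 107 0 0 0 0;1 1 107 0 0 0 1;1 1 107 0 0 0 1;1 1 107 0 0 0 1;1 1 107 0 0 0 1;1 1 107 0 0 0 1;1 1 107 0 0 0 1")

```text
time_s: 2.82
eef_pos: [0.4987, -0.1987, 0.0256]
eef_rot: [0.002, 0.683, 0.731, -0.0]
wrist_force: [-3.3, -2.1, 5.8]
opening: 0.72
grasp_force: 65.0
```

Emit:
carry_out(deltas="0 0 -30 0 0 0 1;0 0 -70 0 0 0 1;0 0 -120 0 0 0 1;40 17 -130 0 0 0 1;85 36 -130 0 0 0 1;130 54 -130 0 0 0 1;175 73 -130 0 0 0 1;220 92 -130 0 0 0 1;265 111 -130 0 0 0 1;305 127 -130 0 0 0 1;332 138 -130 0 0 0 1;332 138 -130 0 0 0 1")

```text
time_s: 4.32
eef_pos: [0.6133, 0.1453, 0.1544]
eef_rot: [0.0, 0.682, 0.732, 0.001]
wrist_force: [-0.3, 0.1, -2.0]
opening: 0.723
grasp_force: 66.1
```

```bash
python3 - <<'E'
from h import *
im=vision.camera("side");o=sensors.get_obs();print(o["eef_pos"],o["eef_rot"],o["wrist_force"],o["opening"])
top=vision.camera("top")
a=cv2.resize(im[80:250,180:310],None,fx=3,fy=3,interpolation=cv2.INTER_CUBIC)
b=cv2.resize(top[90:230,190:320],None,fx=3,fy=3,interpolation=cv2.INTER_CUBIC)
b=cv2.copyMakeBorder(b,0,90,0,0,cv2.BORDER_CONSTANT)
cv2.imwrite("pics/over.png",np.hstack([a,b]))
print(tool((.6146,.141,o["eef_pos"][2])))
E
```

```text
[0.61300119 0.1439501  0.15412114] [4.58060083e-04 6.82003493e-01 7.31348713e-01 2.92489538e-04] [-0.7340196  -0.72493622 -1.52615098] 0.7211278524519767
[-2.17670196  1.65159245 -0.20780886]
```

View pics/over.png

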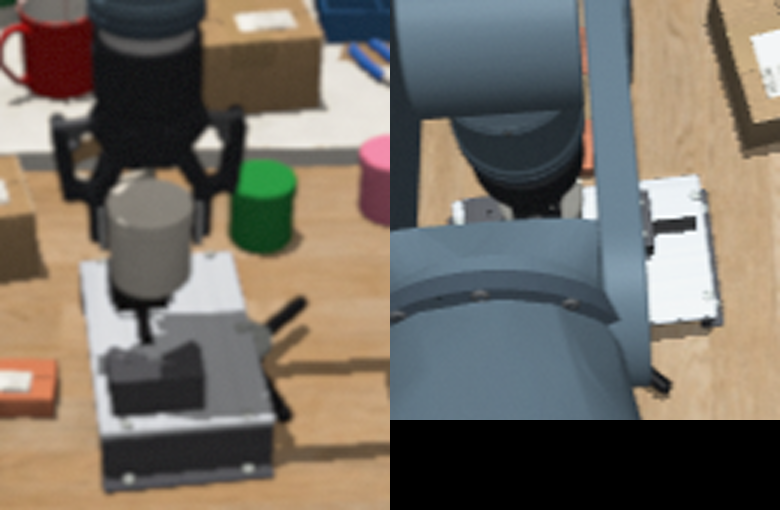

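The jar hangs upright; its lid centre is at about (150,198) in the crop, so (230,146) in the side image. The V block sits below-left in front of it.

```bash
python3 - <<'E'
from h import *
im=vision.camera("side");p=onz("side",230,146,.1945);print(p, proj("side",(.613,.144,.1945)))
cv2.imwrite("pics/x.png",im)
# jar bottom silhouette columns
h=cv2.cvtColor(im,cv2.COLOR_BGR2HSV);print([im[r,215:247,1].tolist() for r in (150,165)])
print(im[130:185:1,230,1].tolist())
E
```

```text
[0.61183927 0.14255183 0.1945    ] (np.float64(229.47354427421755), np.float64(146.37599489654377))
[[75, 96, 120, 126, 128, 129, 127, 128, 128, 127, 127, 127, 127, 128, 130, 129, 131, 131, 130, 131, 128, 130, 130, 129, 129, 129, 128, 120, 105, 74, 61, 69], [154, 124, 99, 91, 92, 96, 96, 97, 98, 96, 98, 99, 99, 99, 102, 101, 99, 99, 99, 98, 98, 99, 96, 96, 94, 91, 88, 89, 122, 181, 214, 219]]
[21, 19, 20, 20, 23, 45, 66, 73, 84, 115, 130, 132, 131, 131, 129, 131, 131, 131, 130, 130, 129, 129, 127, 131, 130, 120, 106, 102, 100, 100, 99, 98, 101, 100, 99, 101, 99, 100, 99, 99, 99, 99, 98, 97, 97, 97, 98, 93, 75, 43, 21, 17, 56, 106, 115]
```

Emit:
carry_out(deltas="-2 2 25 0 0 0 1;-2 2 50 0 0 0 1;-2 2 65 0 0 0 1;-2 2 73 0 0 0 1;-2 2 75 0 0 0 1;-2 2 75 0 0 0 1")

```text
time_s: 5.22
eef_pos: [0.6155, 0.1414, 0.079]
eef_rot: [0.0, 0.683, 0.731, 0.0]
wrist_force: [0.3, 0.4, -1.5]
opening: 0.721
grasp_force: 66.2
```

Emit:
carry_out(deltas="0 0 1 0 0 0 1;0 0 2 0 0 0 1;0 0 2 0 0 0 1")

```text
time_s: 5.6
eef_pos: [0.6156, 0.1416, 0.0777]
eef_rot: [0.001, 0.683, 0.731, 0.0]
wrist_force: [-3.1, 0.9, 6.4]
opening: 0.722
grasp_force: 66.7
```

Emit:
carry_out(deltas="0 0 0 0 0 0 0.5;0 0 0 0 0 0 0.1;0 0 0 0 0 0 0;0 0 0 0 0 0 0;0 0 -20 0 0 0 0;0 0 -60 0 0 0 0;0 0 -110 0 0 0 0;0 0 -130 0 0 0 0;-40 -60 -130 0 0 0 1;-80 -120 -130 0 0 0 1;-80 -120 -130 0 0 0 1")

```text
time_s: 6.98
eef_pos: [0.4977, 0.0523, 0.2057]
eef_rot: [-0.001, 0.683, 0.73, -0.001]
wrist_force: [0.9, 0.0, 0.0]
opening: 0.379
grasp_force: 0.0
```

```bash
python3 - <<'E'
from h import *
im=vision.camera("side");o=sensors.get_obs();print(o["time_s"],o["eef_pos"],o["eef_rot"],o["wrist_force"],o["opening"],o["q"])
top=vision.camera("top")
a=cv2.resize(im[130:250,180:310],None,fx=3,fy=3,interpolation=cv2.INTER_CUBIC)
b=cv2.resize(top[110:230,190:320],None,fx=3,fy=3,interpolation=cv2.INTER_CUBIC)
cv2.imwrite("pics/placed.png",np.hstack([a,b]))
# arm contact frames
c=np.array([.597,.1152]);th=.067;M=np.array([[np.cos(th),-np.sin(th)],[np.sin(th),np.cos(th)]]);k=c+M@(-.057,0)
print("knob",k)
for t,ph in((.78,.78),(1.3,1.3),(1.4,1.4),(1.3,1.3-2.094),(1.9,1.9-2.094),(2.4,2.4-2.094)):
    a=k+M@(-.078*np.array([np.cos(ph),np.sin(ph)]));d=M@np.array([np.sin(ph),-np.cos(ph)]);print(ph,"pt",a.round(4),"dir",d.round(3))
E
```

```text
7.025 [0.49741151 0.05175936 0.20594196] [-6.48485411e-04  6.83123855e-01  7.30301450e-01 -1.08139362e-03] [ 0.39016413  0.26326617 -0.43323191] 0.2856095414420483 [-1.33441914e-01  3.88030498e-02  1.81640283e+00 -1.05147936e-03
  1.28869773e+00 -1.99879673e-01]
knob [0.54012789 0.11138386]
0.78 pt [0.4885 0.0529] dir [ 0.749 -0.662]
1.3 pt [0.5243 0.035 ] dir [ 0.979 -0.202]
1.4 pt [0.532  0.0338] dir [ 0.995 -0.104]
-0.7939999999999998 pt [0.4818 0.1632] dir [-0.665 -0.747]
-0.19399999999999995 pt [0.4628 0.1213] dir [-0.127 -0.992]
0.30600000000000005 pt [0.4675 0.083 ] dir [ 0.364 -0.931]
```

View pics/placed.png

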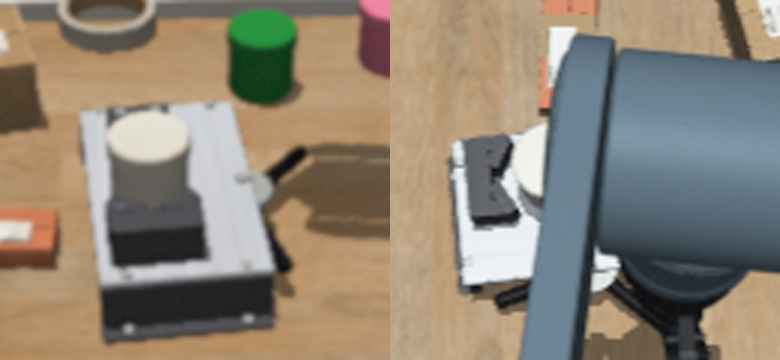

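The jar stands on the plate, let go, clear of the V. Next I bring the shut fingers down at the front-left of the right-hand arm.

Emit:
carry_out(deltas="12 -15 20 0 0 0 1;25 -31 40 0 0 0 1;25 -31 80 0 0 0 1;25 -31 120 0 0 0 1;25 -31 150 0 0 0 1;25 -31 170 0 0 0 1;25 -31 182 0 0 0 1;25 -31 187 0 0 0 1;25 -31 187 0 0 0 1")

```text
time_s: 8.2
eef_pos: [0.4685, 0.0764, 0.0195]
eef_rot: [0.0, 0.683, 0.731, 0.0]
wrist_force: [-0.2, 0.3, 0.2]
opening: -0.002
grasp_force: 0.0
```

Emit:
carry_out(deltas="-5 2 0 0 0 0 1;-10 4 0 0 0 0 1;-14 7 0 0 0 0 1;-18 10 0 0 0 0 1;-22 13 0 0 0 0 1;-25 15 0 0 0 0 1;-28 18 0 0 0 0 1;-31 21 0 0 0 0 1;-33 24 0 0 0 0 1;-35 27 0 0 0 0 1;-37 30 0 0 0 0 1;-39 33 0 0 0 0 1")

```text
time_s: 9.7
eef_pos: [0.5037, 0.0395, 0.0192]
eef_rot: [-0.0, 0.683, 0.731, -0.0]
wrist_force: [-2.7, 3.6, 2.0]
opening: 0.001
grasp_force: 1.9
```

```bash
python3 - <<'E'
from h import *
o=sensors.get_obs();print(o["wrist_force"],o["eef_pos"])
im=vision.camera("side")
cv2.imwrite("pics/push1.png",cv2.resize(im[130:250,180:310],None,fx=4,fy=4,interpolation=cv2.INTER_CUBIC))
E
```

```text
[-2.65176661  3.60717921  2.01149835] [0.50367374 0.0395102  0.01920264]
```

View pics/push1.png

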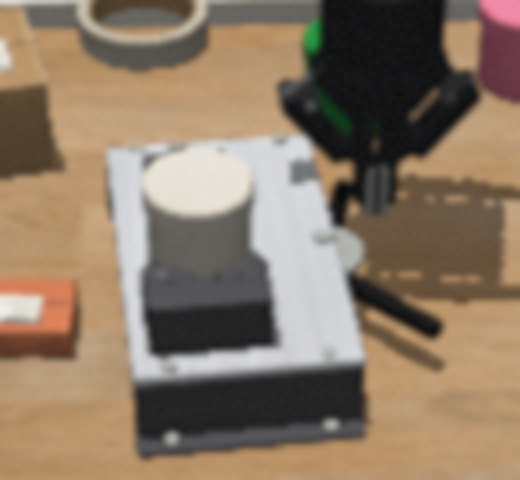

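The finger turned the knob; the left arm's tip is now at (438,328) in the crop, so (289.5,212) in the side image.

```bash
python3 - <<'E'
from h import *
t=onz("side",289,211.5,.028)[:2];K=np.array([.5401,.1114]);th=.067
M=np.array([[np.cos(th),-np.sin(th)],[np.sin(th),np.cos(th)]]);d=M.T@(t-K);ph=np.arctan2(-d[1],-d[0]);print(t,np.hypot(*d),ph,ph+2.094)
e=M.T@(sensors.get_obs()["eef_pos"][:2]-K);print("finger XY",e*1000)
for p in np.arange(round(ph,2),.5,.1): print(round(p+2.094,2),[round(v,1) for v in(-78*np.cos(p)-20*np.sin(p),-78*np.sin(p)+20*np.cos(p))])
p=ph;print("start",-78*np.cos(p)-32*np.sin(p),-78*np.sin(p)+32*np.cos(p))
E
```

```text
[0.47714677 0.16972395] 0.0858183690056526 -0.8142455676161873 1.2797544323838126
finger XY [-40.66843878 -69.60446515]
1.28 [np.float64(-39.3), np.float64(70.3)]
1.38 [np.float64(-46.1), np.float64(66.0)]
1.48 [np.float64(-52.5), np.float64(61.1)]
1.58 [np.float64(-58.3), np.float64(55.5)]
1.68 [np.float64(-63.6), np.float64(49.4)]
1.78 [np.float64(-68.2), np.float64(42.8)]
1.88 [np.float64(-72.1), np.float64(35.8)]
1.98 [np.float64(-75.3), np.float64(28.4)]
2.08 [np.float64(-77.8), np.float64(20.8)]
2.18 [np.float64(-79.5), np.float64(12.9)]
2.28 [np.float64(-80.4), np.float64(4.9)]
2.38 [np.float64(-80.5), np.float64(-3.1)]
2.48 [np.float64(-79.7), np.float64(-11.2)]
2.58 [np.float64(-78.2), np.float64(-19.1)]
start -30.269888594973224 78.6875710925678
```

Emit:
carry_out(deltas="8 -15 0 0 0 0 1;8 -15 -40 0 0 0 1;8 -15 -80 0 0 0 1;45 -10 -80 0 0 0 1;85 -5 -80 0 0 0 1;125 2 -80 0 0 0 1;152 8 -80 0 0 0 1;152 8 -80 0 0 0 1")

```text
time_s: 10.75
eef_pos: [0.5009, 0.1932, 0.0994]
eef_rot: [0.001, 0.682, 0.732, 0.0]
wrist_force: [0.2, -0.3, 0.2]
opening: -0.002
grasp_force: 0.0
```

```bash
cat >> h.py <<'E'
def XY():
    o=sensors.get_obs();M=R.from_euler("z",.067).as_matrix()[:2,:2]
    return M.T@(o["eef_pos"][:2]-[.5401,.1114])*1000, M.T@o["wrist_force"][:2], o["wrist_force"][2], o["eef_pos"][2]
E
python3 -c "
from h import *
print(XY())"
```

```text
(array([-33.63450091,  84.25508263]), array([ 0.18245187, -0.28214917]), np.float64(0.15418831263528443), np.float64(0.09939514129898408))
```

Good position; descend 81 mm, gently at the end.

Emit:
carry_out(deltas="-1 0 30 0 0 0 1;-1 0 50 0 0 0 1;-1 0 65 0 0 0 1;-1 0 75 0 0 0 1;-1 0 80 0 0 0 1;-1 0 80 0 0 0 1")

```text
time_s: 11.5
eef_pos: [0.5015, 0.1907, 0.0193]
eef_rot: [0.0, 0.683, 0.731, 0.0]
wrist_force: [-0.6, 0.5, 0.2]
opening: -0.002
grasp_force: 0.0
```

```bash
python3 -c "
from h import *
print(XY())"
```

```text
(array([-33.22434877,  81.73073745]), array([-0.61530394,  0.50408869]), np.float64(0.21481030876837254), np.float64(0.0193314206167342))
```

Emit:
carry_out(deltas="-6 -3 0 0 0 0 1;-12 -6 0 0 0 0 1;-16 -13 0 0 0 0 1;-18 -16 0 0 0 0 1;-21 -19 0 0 0 0 1;-24 -22 0 0 0 0 1;-27 -25 0 0 0 0 1;-30 -28 0 0 0 0 1;-33 -31 0 0 0 0 1;-36 -33 0 0 0 0 1;-39 -35 0 0 0 0 1;-39 -35 0 0 0 0 1")

```text
time_s: 13.0
eef_pos: [0.4685, 0.1492, 0.0191]
eef_rot: [-0.0, 0.683, 0.731, -0.0]
wrist_force: [1.7, 1.4, -0.3]
opening: 0.003
grasp_force: 1.1
```

```bash
python3 - <<'E'
from h import *
print(XY())
cv2.imwrite("pics/p2.png",cv2.resize(vision.camera("side")[130:250,180:310],None,fx=4,fy=4,interpolation=cv2.INTER_CUBIC))
E
```

```text
(array([-68.87883272,  42.54609223]), array([1.79029743, 1.25631457]), np.float64(-0.2749832769549442), np.float64(0.019103941335453116))
```

View pics/p2.png

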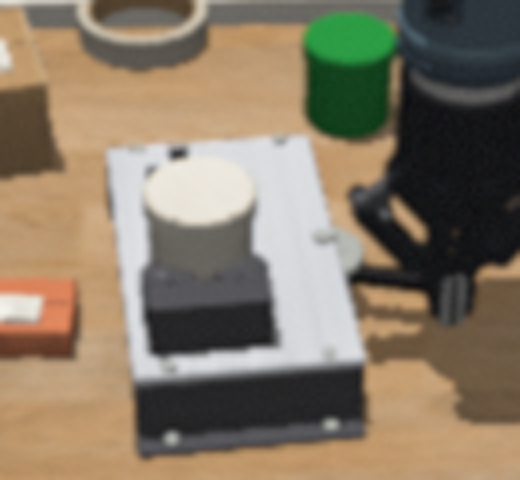

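Emit:
carry_out(deltas="-2 -1 0 0 0 0 1;-4 -2 0 0 0 0 1;-5.5 -3 0 0 0 0 1;-7 -4 0 0 0 0 1")

```text
time_s: 13.55
eef_pos: [0.4655, 0.1422, 0.0193]
eef_rot: [-0.0, 0.683, 0.731, 0.0]
wrist_force: [2.5, 2.8, -1.9]
opening: 0.0
grasp_force: 1.8
```

```bash
cat >> h.py <<'E'
def st():
    e,f,_,_=XY();r=np.hypot(*e)
    F=[f]
    for i in range(4): vision.camera("side");F.append(XY()[1])
    F2=np.mean(F[1:],0);ph=np.arctan2(-e[1],-e[0])+np.arctan2(20,np.hypot(*e))  # off 20
    d=np.array([np.sin(ph),-np.cos(ph)]);rc=np.sqrt(r*r-400)
    print("t",sensors.get_obs()["time_s"],"XY",e.round(1),"theta~",round(ph+2.094,3),"r",round(rc,1),"push moving",round(-f@d,2),"held",round(-F2@d,2),"sd",np.std([-x@d for x in F[1:]]).round(2))
E
python3 -c "
from h import *
st()"
```

```text
t 13.75 XY [-72.4  35.7] theta~ 1.878 r 78.2 push moving 3.17 held 3.02 sd 0.49
```

Emit:
carry_out(deltas="-1.5 -0.7 0 0 0 0 1;-3 -1.3 0 0 0 0 1;-4.5 -2 0 0 0 0 1")

```text
time_s: 14.12
eef_pos: [0.4638, 0.1376, 0.0193]
eef_rot: [-0.0, 0.683, 0.731, -0.0]
wrist_force: [2.2, 4.3, -0.7]
opening: -0.004
grasp_force: 1.7
```

```bash
python3 -c "
from h import *
st()"
```

```text
t 14.325 XY [-74.4  31.2] theta~ 1.94 r 78.2 push moving 4.46 held 2.8 sd 0.82
```

Emit:
carry_out(deltas="-1.5 -0.6 0 0 0 0 1;-3 -1.1 0 0 0 0 1;-4.5 -1.6 0 0 0 0 1")

```text
time_s: 14.7
eef_pos: [0.4626, 0.133, 0.0193]
eef_rot: [0.0, 0.683, 0.731, 0.0]
wrist_force: [3.2, 3.8, -0.7]
opening: 0.0
grasp_force: 1.8
```

```bash
python3 -c "
from h import *
st()"
```

```text
t 14.9 XY [-75.8  26.7] theta~ 1.999 r 77.9 push moving 3.92 held 3.23 sd 0.18
```

```bash
cat >> h.py <<'E'
def lid():
    im=vision.camera("side")[160:196,212:247].astype(int);m=(im.min(2)>165)&(im[...,2]-im[...,0]>8)
    ys,xs=np.nonzero(m);print("lid",m.sum(),(xs.mean()+212).round(2),(ys.mean()+160).round(2))
E
python3 -c "
from h import *
lid()"
```

```text
lid 392 229.42 177.64
```

Emit:
carry_out(deltas="-1.5 -0.4 0 0 0 0 1;-3 -0.8 0 0 0 0 1;-4 -1.1 0 0 0 0 1")

```text
time_s: 15.32
eef_pos: [0.4621, 0.1292, 0.0194]
eef_rot: [0.0, 0.683, 0.731, 0.0]
wrist_force: [3.4, 6.0, -2.0]
opening: -0.0
grasp_force: 2.7
```

```bash
python3 -c "
from h import *
st();lid()"
```

```text
t 15.525 XY [-76.7  23. ] theta~ 2.048 r 77.5 push moving 5.92 held 4.44 sd 1.06
lid 393 229.56 177.79
```

Emit:
carry_out(deltas="-1.5 -0.3 0 0 0 0 1;-3 -0.6 0 0 0 0 1;-4 -0.9 0 0 0 0 1")

```text
time_s: 15.95
eef_pos: [0.4617, 0.1255, 0.0194]
eef_rot: [0.0, 0.683, 0.731, 0.001]
wrist_force: [3.4, 8.3, -3.0]
opening: 0.001
grasp_force: 3.8
```

```bash
python3 -c "
from h import *
st();lid()"
```

```text
t 16.15 XY [-77.3  19.3] theta~ 2.095 r 77.1 push moving 8.05 held 6.86 sd 0.36
lid 396 229.51 177.78
```

```bash
python3 -c "
from h import *
p=onz('side',229.5,177.8,.118);print(p,'seat est .6138,.152'); print(proj('side',(.6146,.141,.118)),proj('side',(.614,.1515,.118)))"
```

```text
[0.61419448 0.15433814 0.118     ] seat est .6138,.152
(np.float64(229.20860005931567), np.float64(174.2780281336015)) (np.float64(229.56329146282263), np.float64(177.04235054292766))
```

The jar is home in the V and the push force is about 4 N above running, so hand-tight. I'll back off and lift clear.

Emit:
carry_out(deltas="5 0 0 0 0 0 1;15 0 0 0 0 0 1;25 -5 0 0 0 0 1;25 -8 -40 0 0 0 1;25 -20 -90 0 0 0 1;25 -40 -140 0 0 0 1;25 -40 -140 0 0 0 1;25 -40 -140 0 0 0 1")

```text
time_s: 17.2
eef_pos: [0.419, 0.1474, 0.159]
eef_rot: [-0.0, 0.682, 0.731, -0.0]
wrist_force: [-1.3, 0.5, 0.4]
opening: 0.005
grasp_force: 0.0
```

```bash
python3 - <<'E'
from h import *
lid();print(XY())
a=vision.camera("side")[130:250,180:310];b=vision.camera("top")[130:250,190:320]
cv2.imwrite("pics/end.png",cv2.resize(np.hstack([a,b]),None,fx=3,fy=3,interpolation=cv2.INTER_CUBIC))
E
```

```text
lid 389 229.52 177.69
(array([-118.8001596 ,   43.92947629]), array([0.84220106, 0.20679832]), np.float64(-0.3728301789991416), np.float64(0.15820506582025345))
```

View pics/end.png

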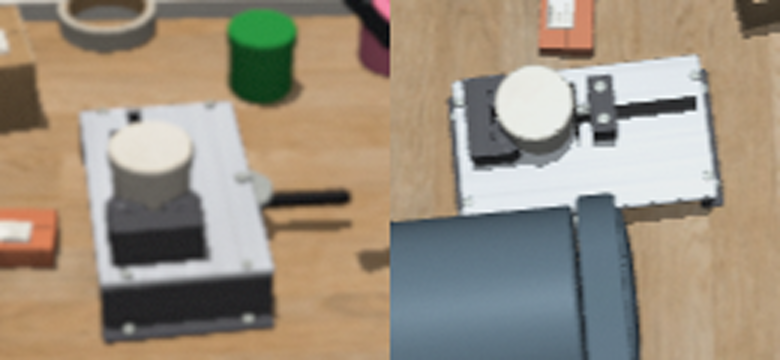

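The jar stands upright in the V with the jaw's pad against it (top-view crop: jar at (535,103), jaw at (602,105)), and the arm is clear.

```bash
python3 -c "
from h import *
print(ctrl.hand_in())"
```

```text
the job is handed in; nothing more can be done
None
```

I handed the job in at about 17 s: the jar stands upright, home in the V block and clamped hand-tight (about 4 N above running at the knob arm), with the robot clear and no sign that a bystander moved; the hand-in gave no verdict.

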